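# Lay a polishing arbor on V-cradles and chock it

### The arm

A 6-joint arm with a two-finger parallel gripper is mounted at the origin on the work surface. World frame = base frame: x ahead of the robot, y to its left, z up, the work surface at z = 0. Lengths are in mm, angles in rad, forces in N, time in s.
With the tool pointing down it reaches from about 300 to 875 mm from the base axis. Payload 4.2 kg.
Tool frame: the origin (TCP) lies between the finger pads; the fingertips stand 25 mm ahead of it and the grasp point (between the pads) lies 6 mm ahead of it; z points along the fingers, y is the direction in which the jaws open and shut (so a half turn about z gives the same grasp; the last joint's range is limited). The gripper opens to 85 mm and grips with 20 to 120 N. Pads are 22 mm wide; open, the fingers measure 114 mm over their backs; the gripper's body (76 mm by 85 mm) begins 54 mm behind the grasp point. The pads swing forward as they close: fully open they stand 13 mm farther back than shut.
Start: joints at [1.113, 0.32, 1.565, -0, 1.257, -0.02], TCP at [243.773, 520.782, 256.338] pointing down, gripper open.
Joint ranges: [-3.11, 3.11], [-0.84, 2.01], [0.21, 2.61], [-1.34, 4.49], [0.05, 2.63], [-2.56, 2.56]. Speed limits (rad/s): [2.57, 2.57, 3.14, 3.14, 3.14, 3.14].

### API

Orientations are given as a unit quaternion [w, x, y, z].
In Python, from plant import bot gives the robot as it stands. The module is installed in compiled form; this text tells all that it offers. Calls block until the motion is done:
- bot.move_to(position, orientation): joint-space move of the TCP to a pose.
- bot.line_to(position, ori=None, rate=150): straight line of the TCP; ori=None keeps the orientation; rate is the mean speed in mm/s.
- bot.set_joints(angles): joint-space move.
- bot.gripper_to(opening, grip_force=None): finger opening in mm; grip_force is the grip in N (None keeps the last); returns when the fingers have stopped.
- bot.dwell(seconds).
- bot.ik(position, orientation): joint angles nearest the present ones, or None.
- bot.get_obs(): the state.
- bot.snapshot(name): name is "side" or "top" or "wrist"; returns a dict with "pixels" (480x640x3 uint8, red, green, blue), "depth" (480x640 float32, mm along the optical axis (not along the pixel's ray), 0 where there is no reading), "fov_y" (degrees; the focal length in pixels is half the picture's height over the tangent of half this angle, whatever the lens; pixels are square), "cx", "cy" (the principal point, pixels), "R" (3x3) and "t" (3): a world point X has camera coordinates R X + t. Camera axes: x right, y down, z forward; pixel columns grow to the right and rows downward; lengths in mm; the calibration is good to about 2 mm. A picture is of the moment at which its call begins.
A pose or a line that the arm cannot do raises bot.MotionError and nothing moves.
- bot.finish_job(): hands the job in, once; it reports no verdict.
The state is a dict: "time_s": time; "q": joint angles; "joint_vel": joint speeds; "joint_torque": joint torques, N m; "ee_pos": TCP position; "ee_rot": TCP orientation; "force": force on the tool from outside, world axes, zero at the start; "torque": the same for the moment, N m; "opening": finger opening in mm.
Only numpy, scipy, OpenCV 4.12 (cv2) and the standard library are available. Lean on these libraries where they do the work, as an engineer would, in place of code of your own. Each camera call takes 0.05 s, during which the arm holds its last target. There are 200 camera calls.

### The job

Take the steel arbor from the sloping drip rack and lay it level in both V-notches of the low cradle, its straight part about centred between them, setting it down rather than dropping it. Then chock it with the two wooden wedges: one on each side, flat on the cradle's bed between the two V-blocks, squared up with the sloping face towards the arbor and snug against it without lifting it. Leave the felt wheel, the file and the compound bar where they are.

Things in the scene. Friction and masses are not known exactly. Their poses are not given: they have to be found in the camera images.
- arbor: Plain steel shaft, 22 mm diameter, straight part 230 mm long, with a 34 mm tapered nose beyond it at its +x end; about 0.55 kg. Origin: on its axis, at the middle of the straight part (within 5 mm of the centre of mass). x runs along the axis towards the nose; y and z turn as it rolls. It starts in the rack, inclined 26 degrees to the horizontal, nose end up and farther from the robot. It may lie in the cradle either way round.
- rack: Fixed sloping drip rack, base 220 x 90 x 10 mm. Origin: centre of its underside, z up. The arbor rests in two V-notched posts 75 mm below and above its middle, foot against a stop; its axis passes 85 mm above the origin and rises 26 degrees towards the rack's +x. Between the posts the arbor is free all round, over 60 mm from the base at its middle, so fingers can straddle it there; lift it square to its axis (the notch sides rise 9 mm above the axis).
- cradle: Fixed low dark steel cradle: flat base plate (the bed) 210 mm along x, 140 mm along y, 10 mm thick, top at z = 10 mm, carrying two lighter aluminium V-blocks (each 16 mm thick along x, centred at x = +85 and -85 mm, about 58 mm wide, 90 degree notch, tops at 38 mm, notch mouth 48 mm wide). Origin: centre of the underside; x is the direction in which the arbor lies, z up. Between the V-blocks the bed is bare and flat for 150 mm.
- cradle_seat (a point): The point on the cradle, midway between the V-blocks and 30 mm above its underside (20 mm above the bed), where the middle of the arbor's axis lies when seated. Same axes as the cradle.
- chock_a: Loose wooden wedge chock, 40 mm long (x), 36 mm wide (y), 36 mm high, 60 g. Origin: centre of its underside. The toe is at +x: an 8 mm high blunt edge, from which the face slopes up at 49 degrees over 24 mm to a flat top 16 mm long, ending at the vertical heel at -x. The 36 mm wide flat sides are gripped; it stands flat on the table at the start. Against a seated arbor the foot of its toe lies 4 mm to the side of the arbor's axis, under the arbor, heel outwards.
- chock_a_toe (a point): Middle of the lower edge of chock_a's toe (20 mm along +x from its origin, on the underside).
- chock_a_heel (a point): Middle of the lower edge of chock_a's heel (20 mm along -x from its origin, on the underside).
- chock_b: A second wedge chock, the same as chock_a with the same axes; at the start its toe points roughly the opposite way. Either chock may go on either side.
- chock_b_toe (a point): Middle of the lower edge of chock_b's toe.
- chock_b_heel (a point): Middle of the lower edge of chock_b's heel.
- felt_wheel: Bystander: grey felt wheel lying flat, 90 mm diameter, 26 mm high, origin under its centre.
- file: Bystander: hand file lying flat, 205 mm long, up to 18 mm high, blade to its +x, wooden handle to -x, origin where they meet.
- compound_bar: Bystander: reddish-brown block of polishing compound, 45 x 110 x 30 mm, origin under its centre.
Things that resemble listed ones, but are neither listed nor needed, are in the scene too. What is shaped like the chock_a but pink is not meant. Leave any pink look-alike of the chock_b alone.

How it is judged:
By the outcome, as a careful person would: the job done as asked, in the order asked, and still so for the second after the job is handed in, with the robot touching nothing.
It also fails if it takes over 64 s, if anything falls off the work surface, if the arm or the gripper's body presses on something with over 40 N, if the wrist force passes 120 N, or if a joint passes its speed limit or range.

## Working session

There is one attempt and no reset: what is moved stays moved. The work goes in short steps, each a Python script; the robot and the scene stay as the last script left them, time stands still between calls to the robot, and variables do not carry over. Pictures are saved under pics/ and viewed, about 8 in all and at most 12, crops included, and the job is handed in when it is done.

```bash
mkdir -p pics; cat > h.py <<'E'
import numpy as np, cv2
from plant import bot
from scipy.spatial.transform import Rotation as Ro
def snap(n):
    s=bot.snapshot(n); np.savez(f'pics/{n}.npz',**s); return s
def world(s,u,v,z=None):
    f=240/np.tan(np.radians(float(s['fov_y']))/2)
    ray=np.array([(u-s['cx'])/f,(v-s['cy'])/f,1.])
    R=np.array(s['R']);t=np.array(s['t'])
    if z is None: 
        return R.T@(ray*s['depth'][int(v),int(u)]-t)
    c=-R.T@t; d=R.T@ray
    return c+d*(z-c[2])/d[2]
def cloud(s):
    f=240/np.tan(np.radians(float(s['fov_y']))/2)
    v,u=np.mgrid[:480,:640]; d=s['depth']
    P=np.stack([(u-s['cx'])/f*d,(v-s['cy'])/f*d,d],-1)
    return (P-np.array(s['t']))@np.array(s['R'])
def save(s,name,crop=None,k=1):
    im=s['pixels'][...,::-1]
    if crop: x0,y0,x1,y1=crop; im=im[y0:y1,x0:x1]
    cv2.imwrite('pics/'+name,cv2.resize(im,None,fx=k,fy=k,interpolation=cv2.INTER_CUBIC))
def quat(M):
    q=Ro.from_matrix(M).as_quat(); return [q[3],q[0],q[1],q[2]]
def ori(z,y):
    z=np.array(z,float);z/=np.linalg.norm(z);y=np.array(y,float);y-=z*(y@z);y/=np.linalg.norm(y)
    return quat(np.stack([np.cross(y,z),y,z],1))
E
python3 - <<'E'
from h import *
o=bot.get_obs();print(o)
for n in('top','side'):
    s=snap(n);save(s,n+'0.png');print(n,s['fov_y'],s['cx'],s['cy'],-np.array(s['R']).T@s['t'],(s['depth']>0).mean())
E
```

```text
{'time_s': 0.0, 'q': array([ 1.11304285e+00,  3.20308574e-01,  1.56566978e+00, -6.48339583e-06,
        1.25738323e+00, -2.00277495e-02]), 'joint_vel': array([ 1.20240353e-05, -7.72107936e-04,  1.13649753e-03,  1.47185808e-03,
       -1.76124676e-04,  1.97805538e-03]), 'joint_torque': array([-5.65566788e-04, -4.15524602e+01, -2.34162104e+01, -1.07211949e-04,
        8.22265923e-03,  4.86532670e-06]), 'ee_pos': array([243.55978094, 520.40103299, 255.47622503]), 'ee_rot': array([-2.06290926e-04,  2.17118690e-01,  9.76144811e-01, -8.60075988e-04]), 'force': array([ 0.57297607,  0.52381292, -0.71072538]), 'torque': array([6.19117306e-02, 6.41007655e-02, 6.51753571e-05]), 'opening': 85.22504216999559}
top 53.55056589443 324.2498232874467 242.4895531578269 [472.99186604  38.55113231 953.0732421 ] 0.9960579427083334
side 51.69034775182719 312.5164217578909 236.72400329098963 [  73.73203312 -532.90186043  527.46149838] 0.9961979166666667
```

View pics/top0.png

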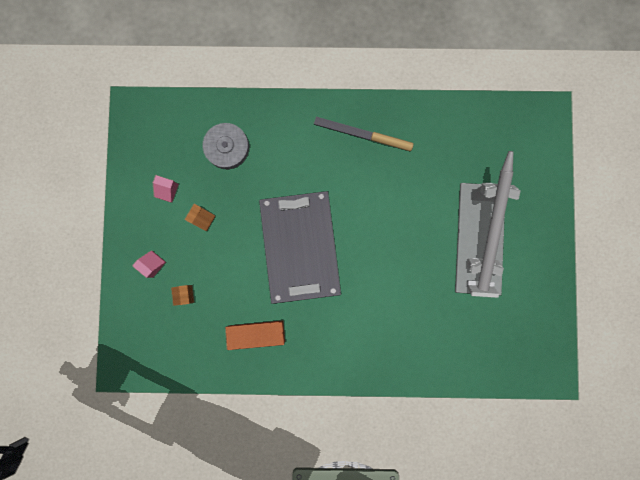

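View pics/side0.png

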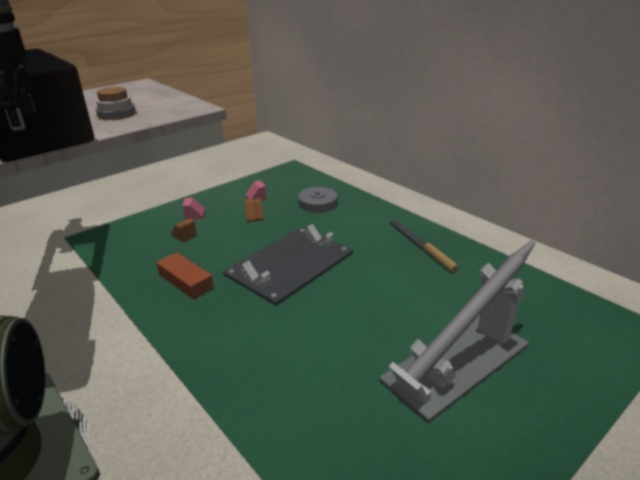

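The top view shows the arbor in the rack at right, with its nose at (510,153) and foot at (485,290). The cradle is at (300,247). Wedge-shaped things are at brown (200,217), brown (183,295), pink (165,188) and pink (149,264). The two wood-brown ones are the chocks and the pink ones are decoys. I'll confirm this in a crop and measure.

```bash
python3 - <<'E'
from h import *
s=dict(np.load('pics/top.npz'));save(s,'crop1.png',(120,165,350,315),3.4)
P=cloud(s)
# table check
print('table z',np.median(P[330:380,400:560,2]), 'cradle bed z',np.median(P[225:270,285:315,2]))
# cradle base mask: z 6..14 region
reg=np.zeros((480,640),bool);reg[180:312,250:350]=1
m=reg&(P[...,2]>6)&(P[...,2]<60)
m=cv2.morphologyEx(m.astype(np.uint8),cv2.MORPH_OPEN,np.ones((3,3)))
ys,xs=np.nonzero(m);print(cv2.minAreaRect(P[ys,xs,:2].astype(np.float32)))
m2=reg&(P[...,2]>33)&(P[...,2]<44)
ys,xs=np.nonzero(m2);q=P[ys,xs]
for g in (ys<245,ys>=245): print('vb',g.sum(),q[g].mean(0),q[g].min(0),q[g].max(0))
# arbor
for n in('top','side'):
    s=dict(np.load(f'pics/{n}.npz'));P=cloud(s);p=P.reshape(-1,3)
    # initial axis guess from top
    if n=='top':
        a=P[285,486];b=P[185,503];print('pts',a,b)
        a=a-[0,0,11];b=b-[0,0,11]
    k=p[(p[:,2]>30)&(p[:,1]<-150)]
    d=(b-a)/np.linalg.norm(b-a)
    from scipy.optimize import least_squares
    c=(a+b)/2;th0=np.arctan2(d[1],d[0])
    def axis(x):return np.array([x[0],x[1],x[2]]),np.array([np.cos(x[3])*np.cos(x[4]),np.sin(x[3])*np.cos(x[4]),np.sin(x[4])])
    def r(x,k):
        o,d=axis(x);w=k-o;return np.linalg.norm(np.cross(w,d),axis=1)-11
    x=np.array([*c,th0,np.radians(26)])
    for it in range(6):
        o,d=axis(x);w=k-o;t=w@d;g=k[(abs(r(x,k))<(8 if it<3 else 3))&(abs(t)<45)]
        f=lambda y:r([c[0],*y],g)
        y=least_squares(f,x[1:],loss='soft_l1').x; x=np.array([c[0],*y])
    o,d=axis(x);w=k-o;t=w@d
    near=(abs(r(x,k))<3);tn=np.sort(t[(np.linalg.norm(np.cross(w,d),axis=1)<13)])
    print(n,len(g),'o',o,'yaw',np.degrees(x[3]),'el',np.degrees(x[4]),'rms',r(x,g).std(),'t range',tn[:3],tn[-3:])
    print(' foot',o+d*tn[2],'tip',o+d*tn[-3])
# rack base
s=dict(np.load('pics/top.npz'));P=cloud(s);reg=np.zeros((480,640),bool);reg[170:305,450:530]=1
m=reg&(P[...,2]>6)&(P[...,2]<14)
m=cv2.morphologyEx(m.astype(np.uint8),cv2.MORPH_OPEN,np.ones((3,3)))
ys,xs=np.nonzero(m);print('rack',cv2.minAreaRect(P[ys,xs,:2].astype(np.float32)))
# chocks
for box in((183,200,218,233),(168,282,198,308)):
    x0,y0,x1,y1=box;reg=np.zeros((480,640),bool);reg[y0:y1,x0:x1]=1
    m=reg&(P[...,2]>4);q=P[m];print('chock',cv2.minAreaRect(q[:,:2].astype(np.float32)))
    t=q[q[:,2]>33.5];print(' top',t.mean(0),cv2.minAreaRect(t[:,:2].astype(np.float32)))
E
```

```text
table z -0.9095604417358522 cradle bed z 8.664388723661888
((531.5960693359375, 97.09230041503906), (209.71768188476562, 139.8418426513672), 8.040307998657227)
vb 63 [615.45162937 109.98605738  35.499775  ] [604.18217496  80.52292119  33.01297171] [626.82064483 137.28163807  39.74931041]
vb 75 [447.32172082  84.55830381  35.34560279] [436.1668057   56.45563376  33.00701005] [458.01979663 112.39916198  39.70907603]
pts [ 461.00185248 -259.43823922   47.51271655] [ 636.47700321 -263.82190296  129.17629201]
top 570 o [ 548.73942784 -263.0780365    78.32364759] yaw -2.8723231095655444 el 26.11192042820005 rms 1.1704211048415585 t range [-105.9843948  -105.38435483 -105.28916005] [159.57654182 159.7693913  159.90153446]
 foot [ 454.31527401 -258.34044301   31.9831512 ] tip [ 691.84893622 -270.25834628  148.55743194]
side 1100 o [ 548.73942784 -264.71243708   80.03326553] yaw -2.849041761617768 el 25.86010289328254 rms 0.8817752858748241 t range [-112.91591002 -112.90512999 -112.87867378] [158.36796199 158.55316702 158.70599834]
 foot [ 447.28978123 -259.66367539   30.79837746] tip [ 691.07254747 -271.79581319  149.10945699]
rack ((553.7467651367188, -262.2669677734375), (89.35992431640625, 218.69570922851562), 87.11727905273438)
chock ((518.68505859375, 184.48486328125), (299.95404052734375, 59.71330261230469), 61.355224609375)
 top [585.57099753 291.17822488  79.3249802 ] ((526.6663818359375, 179.751708984375), (299.9982604980469, 35.711082458496094), 62.39830017089844)
chock ((456.25115966796875, 194.35562133789062), (42.01618576049805, 313.0574645996094), 8.821710586547852)
 top [435.3274178  314.51221956  42.25030511] ((457.3792724609375, 183.51791381835938), (35.38758087158203, 290.97454833984375), 9.93056583404541)
```

View pics/crop1.png

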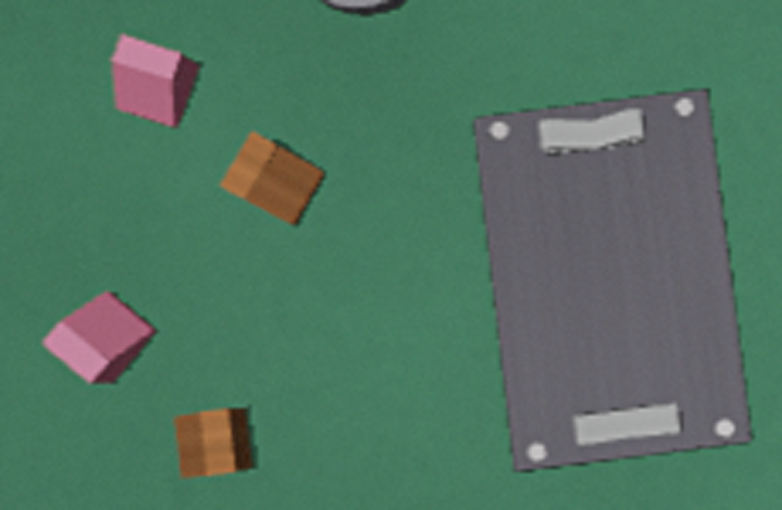

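The crop shows the cradle and both brown wedges clearly. The far wedge has its flat top on the left at (250,160) and its slope to the right, so its toe points to −y. The near wedge's heel face is at the right (240,440), so its toe points to +y. Next I'll pick up the arbor.

```bash
cat >> h.py <<'E'
CY=np.radians(8.2); CX=np.array([np.cos(CY),np.sin(CY),0]); CYV=np.array([-np.sin(CY),np.cos(CY),0]); CC=np.array([531.5,97.2,0])
def st():
    o=bot.get_obs();print('t%.1f'%o['time_s'],np.round(o['ee_pos'],1),'F',np.round(o['force'],1),'op %.1f'%o['opening']);return o
def fitarbor(s,o0,yaw,el,zmin,tmax=100,ex=0):
    from scipy.optimize import least_squares
    k=cloud(s).reshape(-1,3);k=k[k[:,2]>zmin]
    ax=lambda x:(np.array([o0[0],x[0],x[1]]),np.array([np.cos(x[2])*np.cos(x[3]),np.sin(x[2])*np.cos(x[3]),np.sin(x[3])]))
    def r(x,k): o,d=ax(x);return np.linalg.norm(np.cross(k-o,d),axis=1)-11
    x=np.array([o0[1],o0[2],yaw,el])
    for it in range(6):
        o,d=ax(x);t=(k-o)@d;g=k[(abs(r(x,k))<(6 if it<3 else 2.5))&(abs(t)<tmax)&(abs(t)>ex)]
        x=least_squares(r,x,args=(g,),loss='soft_l1').x
    o,d=ax(x);t=(k-o)@d;q=np.linalg.norm(np.cross(k-o,d),axis=1)<13
    print('arbor',len(g),np.round(o,1),'yaw %.2f el %.2f'%tuple(np.degrees(x[2:])),'t',np.sort(t[q&(abs(t)<200)])[[3,-4]].round(1));return o,d
E
python3 - <<'E'
from h import *
s=dict(np.load('pics/top.npz'));P=cloud(s)
hsv=cv2.cvtColor(s['pixels'],cv2.COLOR_RGB2HSV)
for box in((183,200,218,233),(168,282,198,308)):
    x0,y0,x1,y1=box;reg=np.zeros((480,640),bool);reg[y0:y1,x0:x1]=1
    m=reg&(P[...,2]>3)&(P[...,2]<38)&(hsv[...,0]<25)&(hsv[...,1]>90);q=P[m];print('chock',m.sum(),np.round(cv2.minAreaRect(q[:,:2].astype(np.float32))[0:2],1),cv2.minAreaRect(q[:,:2].astype(np.float32))[2])
    t=q[q[:,2]>33];print(' top',t.mean(0),len(t))
psi=np.radians(-2.86);e=np.radians(26)
d=np.array([np.cos(psi)*np.cos(e),np.sin(psi)*np.cos(e),np.sin(e)])
zt=np.array([np.sin(e)*np.cos(psi),np.sin(e)*np.sin(psi),-np.cos(e)])
y=np.cross(zt,d)
C=np.array([553.7,-264.2,83.6])
g=C-12*zt
q1,q2=ori(zt,y),ori(zt,-y)
def cost(q):
    j=bot.ik(list(g-90*zt),q);return 99 if j is None else abs(j[5])
q=min((q1,q2),key=cost);print(cost(q1),cost(q2))
bot.gripper_to(85)
bot.move_to(list(g-90*zt),q)
bot.line_to(list(g-45*zt),rate=150);st()
save(snap('wrist'),'w1.png')
E
```

```text
chock 444 [[588.7 299. ]
 [ 51.2  36. ]] 61.543724060058594
 top [591.56988347 303.64175294  34.88619179] 157
chock 374 [[432.6 327.9]
 [ 35.4  40.6]] 8.311038970947266
 top [435.1345297  317.05112335  35.17682051] 149
0.6625005191074687 2.4790921344823245
t3.7 [ 528.9 -262.6  134.5] F [-0.3 -0.5 -0.4] op 85.2
```

View pics/w1.png

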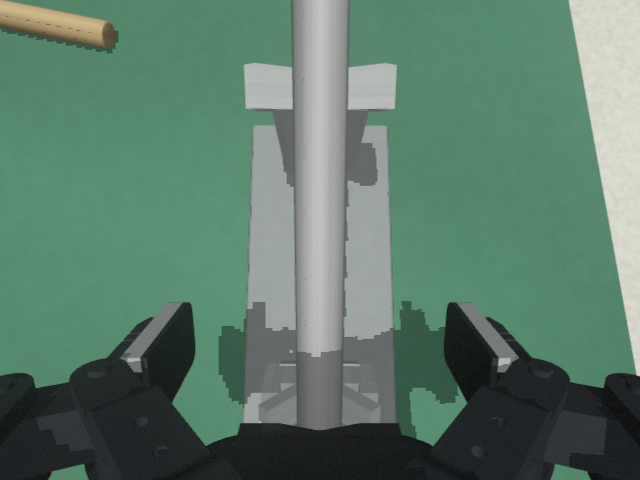

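The wrist view shows the arbor centred between the pads: axis at column 320, pad midpoint at column 319. I'll go down, grip and lift.

```bash
python3 - <<'E'
from h import *
psi=np.radians(-2.86);e=np.radians(26)
zt=np.array([np.sin(e)*np.cos(psi),np.sin(e)*np.sin(psi),-np.cos(e)])
C=np.array([553.7,-264.2,83.6]); g=C-12*zt
bot.line_to(list(g),rate=80);st()
bot.gripper_to(15,80);o=st()
w=snap('wrist');fitarbor(w,C,psi,e,20,110,35)
bot.line_to(list(g-60*zt),rate=80);st()
bot.line_to(list(g-60*zt+[0,0,60]),rate=150)
C2=C-60*zt+[0,0,60]
for n in('top','side'): fitarbor(snap(n),C2,psi,e,120,100,35)
w=snap('wrist');fitarbor(w,C2,psi,e,90,110,35)
o=st();print(C2, o['ee_rot'])
E
```

```text
t4.5 [ 548.5 -263.9   94.1] F [-0.6 -0.2  0.3] op 85.0
t5.1 [ 548.3 -263.6   94.9] F [-3.1  2.4  6.1] op 19.3
arbor 18121 [ 553.7 -262.9   81.8] yaw -2.94 el 25.98 t [-37.5 100.4]
t6.0 [ 521.8 -262.5  147.8] F [-0.9 -0.7 -4.7] op 19.6
arbor 1004 [ 527.4 -262.   193.1] yaw -2.89 el 25.57 t [-109.6  153.3]
arbor 1566 [ 527.4 -263.2  194.3] yaw -2.98 el 25.46 t [-111.4  152.5]
arbor 16990 [ 527.4 -261.2  193.6] yaw -2.96 el 25.50 t [-38.3  99.7]
t6.7 [ 521.3 -262.   206.4] F [ 0.1  0.9 -5.4] op 19.1
[ 527.4304924  -262.88763015  197.52764278] [ 0.00458226  0.97442824 -0.02444065  0.22331874]
```

```bash
python3 - <<'E'
from h import *
o=bot.get_obs();q=o['ee_rot'];M=Ro.from_quat([q[1],q[2],q[3],q[0]]).as_matrix();print('tool x el',np.degrees(np.arcsin(M[2,0])))
Q=ori([0,0,-1],-CYV)
T=CC-4*CX+[0,0,150]
bot.line_to(list(o['ee_pos']+[-20,0,60]),rate=200)
bot.move_to(list(T),Q);bot.dwell(.2);o=st()
q=o['ee_rot'];M=Ro.from_quat([q[1],q[2],q[3],q[0]]).as_matrix();print('tool x el',np.degrees(np.arcsin(M[2,0])),'yaw',np.degrees(np.arctan2(M[1,0],M[0,0])))
A=CC+[0,0,137]
for n in('top','side'): s=snap(n);fitarbor(s,A,CY,0,90,100,35)
w=snap('wrist');fitarbor(w,A,CY,0,90,110,35)
save(s,'side2.png',(130,100,450,340),2.4)
E
```

```text
tool x el 25.813305387260577
t8.8 [527.8  95.6 150.4] F [-0.1  0.4 -5.6] op 19.7
tool x el 0.05199526064819207 yaw 8.099980157852487
arbor 493 [531.5  96.9 135.2] yaw 8.09 el -0.37 t [-113.5  148.6]
arbor 707 [531.5  95.5 136.6] yaw 8.13 el -0.38 t [-115.5  146.9]
arbor 16569 [531.5  97.3 136.2] yaw 8.17 el -0.30 t [-41.9  95.9]
```

View pics/side2.png

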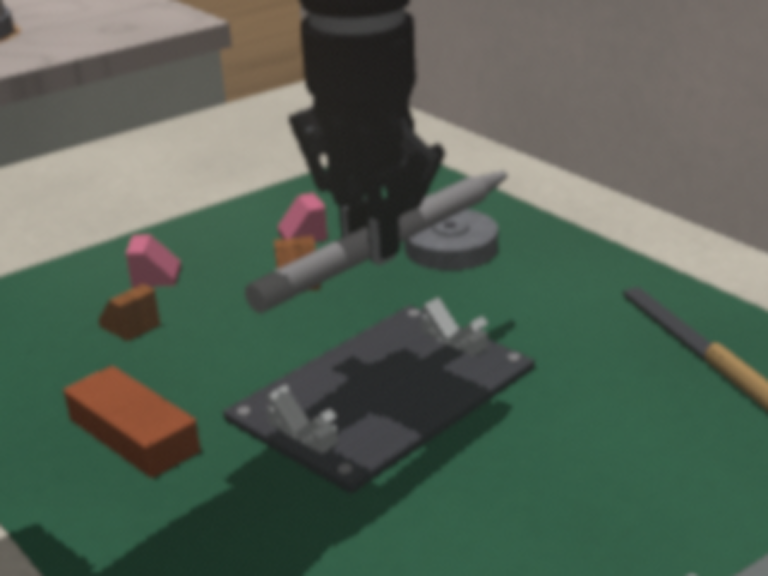

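The arbor is 0.37° nose-down, its centre is over the seat, and it's in line with the notches. I'll correct the tilt and lower it until contact.

```bash
python3 - <<'E'
from h import *
a=np.radians(.35)
zt=np.array([0,0,-1])*np.cos(a)+CX*np.sin(a)
Q=ori(zt,-CYV)
T=CC-4*CX+[0,.4,0]
bot.line_to(list(T+[0,0,60]),Q,rate=120);bot.dwell(.15);o=st();f0=o['force'][2]
z=50
bot.line_to(list(T+[0,0,z]),rate=40)
while z>40:
    bot.line_to(list(T+[0,0,z]),rate=20);o=bot.get_obs()
    print(z,o['ee_pos'][2].round(2),o['force'].round(1))
    if o['force'][2]-f0>3.5: break
    z-=.7
for n in('top','side'): fitarbor(snap(n),CC+[0,0,30],CY,0,24,120,45)
st()
E
```

```text
t10.0 [528.2  97.1  60.9] F [ 0.6  0.1 -5.5] op 19.2
50 50.1 [ 0.1  0.5 -4.8]
49.3 49.29 [ 0.5 -0.7 -4.8]
48.599999999999994 48.55 [ 0.1 -0.3 -5.3]
47.89999999999999 47.86 [-0.5 -0.1 -5.7]
47.19999999999999 47.14 [-0.2 -0.9 -4.9]
46.499999999999986 46.45 [-0.7 -1.  -4.9]
45.79999999999998 45.75 [ 0.   0.1 -5.5]
45.09999999999998 45.1 [ 0.4 -0.6 -3.9]
44.39999999999998 44.68 [ 0.2 -2.6 -2. ]
arbor 374 [531.5  98.2  29.4] yaw 8.27 el 0.19 t [-76.  147.8]
arbor 691 [531.5  96.5  31. ] yaw 8.12 el 0.22 t [-115.4  145.3]
t12.7 [527.8  96.8  44.7] F [-1.4 -2.8 -0.8] op 19.6
```

```bash
python3 - <<'E'
from h import *
o=bot.get_obs()
T=CC-4*CX+[0,.1,0]
bot.line_to(list(T+[0,-.3,43.7]),rate=20);st()
bot.gripper_to(24,20);st()
bot.gripper_to(45);st()
bot.line_to(list(T+[0,0,180]),rate=150)
for n in('top','side'): s=snap(n);fitarbor(s,CC+[0,0,30],CY,0,24,120,0)
# over chock N
bot.move_to([440,300,290],ori([0,0,-1],-CYV));bot.dwell(.1);st()
w=snap('wrist');save(w,'w2.png')
bot.move_to([570,285,290],ori([0,0,-1],-CYV));bot.dwell(.1);w=bot.snapshot('wrist');np.savez('pics/wristF.npz',**w);save(w,'w3.png')
E
```

```text
t13.0 [528.   96.3  44.1] F [-0.4 -3.2  1. ] op 19.5
t13.2 [527.8  96.7  43.8] F [-0.3 -0.5  0.1] op 24.4
t13.6 [527.5  96.5  43.7] F [-0.1  0.6  0.2] op 44.9
arbor 488 [531.5  96.8  28.4] yaw 7.81 el 0.02 t [-112.8  147.7]
arbor 1143 [531.5  95.4  29.8] yaw 8.01 el -0.06 t [-115.3  147. ]
t15.8 [440.4 298.7 288.9] F [-0.4 -0.1 -0.1] op 44.9
```

View pics/w2.png

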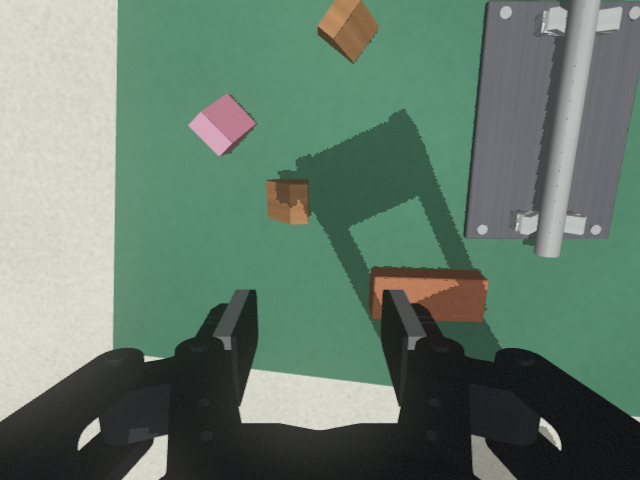

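View pics/w3.png

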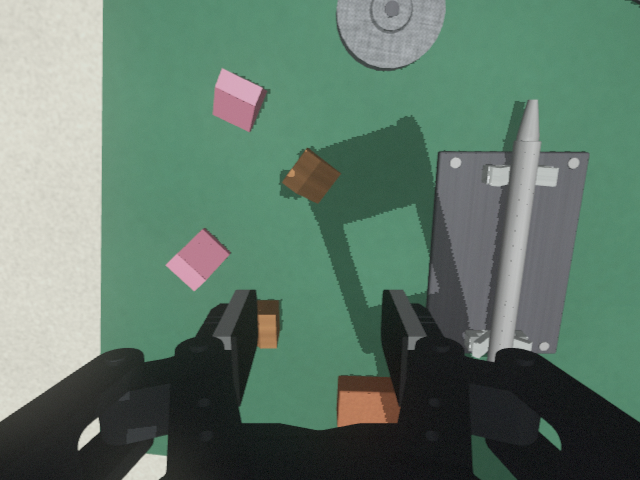

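The arbor is seated level. The wrist views show the near brown chock at (290,200) and the far one at (310,175). Next I'll fit the wedge model to the masks and depth.

```bash
cat >> h.py <<'E'
V=np.array([[a,b,0] for a in(-20,20) for b in(-18,18)]+[[-20,b,36] for b in(-18,18)]+[[-4,b,36] for b in(-18,18)]+[[20,b,8] for b in(-18,18)],float)
def fitchock(s,p0,box,z0=0):
    from scipy.optimize import minimize
    f=240/np.tan(np.radians(float(s['fov_y']))/2);R=np.array(s['R']);t=np.array(s['t'])
    x0,y0,x1,y1=box;hsv=cv2.cvtColor(s['pixels'],cv2.COLOR_RGB2HSV)[y0:y1,x0:x1]
    m=((hsv[...,0]<25)&(hsv[...,1]>80)).astype(np.uint8);K=6
    m=cv2.resize(m,None,fx=K,fy=K,interpolation=cv2.INTER_NEAREST)
    def hull(p):
        c,sn=np.cos(p[2]),np.sin(p[2])
        X=V@np.array([[c,-sn,0],[sn,c,0],[0,0,1]]).T+[p[0],p[1],z0]
        c=X@R.T+t;uv=c[:,:2]/c[:,2:]*f+[s['cx'],s['cy']]
        return cv2.convexHull(((uv-[x0,y0]+.5)*K).astype(np.float32))
    def cost(p):
        r=np.zeros_like(m);cv2.fillConvexPoly(r,np.round(hull(p)*16).astype(np.int32),1,shift=4)
        return 1-(r&m).sum()/max((r|m).sum(),1)
    best=None
    p=np.array(p0,float)
    for k in range(3):
        sim=np.array([p,p+[6,0,0],p+[0,6,0],p+[0,0,.2]])
        o=minimize(cost,p,method='Nelder-Mead',options=dict(initial_simplex=sim,xatol=.02,fatol=1e-4));p=o.x
    # depth check
    P=cloud(s)[y0:y1,x0:x1][m[K//2::K,K//2::K]>0]
    def dres(p):
        c,sn=np.cos(p[2]),np.sin(p[2]);l=(P[:,:2]-p[:2])@np.array([[c,-sn],[sn,c]])
        return np.median(abs(np.where(l[:,0]<-4,36,36-(l[:,0]+4)*28/24)-P[:,2]+z0))
    print('chock',p[:2].round(1),'yaw %.1f'%np.degrees(p[2]),'iou %.3f'%(1-o.fun),'dres %.1f flipped %.1f'%(dres(p),dres(p+[0,0,np.pi])));return p
E
python3 - <<'E'
from h import *
t=dict(np.load('pics/top.npz'));n=dict(np.load('pics/wrist.npz'));F=dict(np.load('pics/wristF.npz'))
pN=[433.4,329,np.radians(98)];pF=[585.8,293,np.radians(-118.5)]
fitchock(t,pN,(168,282,200,310));fitchock(n,pN,(255,165,325,235))
fitchock(t,pF,(180,198,220,236));fitchock(F,pF,(272,140,352,212))
E
```

```text
chock [432.6 329.5] yaw 98.3 iou 0.943 dres 2.0 flipped 15.7
chock [432.9 329.5] yaw 99.5 iou 0.951 dres 0.8 flipped 16.5
chock [586.9 296.4] yaw -120.7 iou 0.738 dres 1.6 flipped 12.8
chock [587.2 295.2] yaw -118.7 iou 0.962 dres 0.6 flipped 15.7
```

```bash
cat >> h.py <<'E'
D=np.array([0,0,-1.]);AY=np.radians(8.0);AX=np.array([np.cos(AY),np.sin(AY),0]);AN=np.array([-np.sin(AY),np.cos(AY),0]);AC=np.array([531.5,97.0,0])
def favg(n=6):
    r=[]
    for _ in range(n): bot.dwell(.02);r.append(bot.get_obs()['force'])
    return np.mean(r,0)
def u(a): return np.array([np.cos(a),np.sin(a),0])
def pick(p,yawT,gx=-6):
    c=np.array([p[0],p[1],0])+gx*u(p[2])
    best=None
    for sgn in(1,-1):
        js=[bot.ik(list(c+[0,0,100]),ori(D,sgn*u(p[2]+np.pi/2))),bot.ik(list(AC+[0,0,100]),ori(D,sgn*u(yawT+np.pi/2)))]
        if all(j is not None for j in js):
            m=max(abs(j[5]) for j in js)
            if best is None or m<best[0]: best=(m,sgn)
    sgn=best[1];print(best)
    Q=ori(D,sgn*u(p[2]+np.pi/2))
    bot.gripper_to(62,30)
    bot.move_to(list(c+[0,0,110]),Q);bot.line_to(list(c+[0,0,28.5]),rate=110);st()
    bot.gripper_to(20,30);bot.dwell(.1);o=st();zg=o['ee_pos'][2]
    bot.line_to(list(c+[0,0,120]),rate=150);o=st()
    return sgn,zg
def place(side,sgn,zg,gx=-6):
    # side +1: on +AN side, toe towards -AN
    yawT=np.arctan2(*(-side*AN)[[1,0]]);Q=ori(D,sgn*u(yawT+np.pi/2))
    pos=lambda off,z:list(AC+side*AN*(off-gx)+[0,0,z])
    bot.move_to(pos(36,120),Q);bot.line_to(pos(36,zg+14),rate=110);bot.dwell(.15);f0=favg()
    z=zg+11.5
    while z>zg+7.5:
        bot.line_to(pos(36,z),rate=25);f=favg(4)-f0
        if f[2]>1.5: break
        z-=.4
    print('bed z',z-zg,f.round(1));st()
    bot.line_to(pos(34,z),rate=20);f1=favg()
    off=34
    while off>21.5:
        off-=1.5 if off>27 else .35
        bot.line_to(pos(off,z),rate=20);f=favg(4);g=(f-f1)@(side*AN)
        if off<27: print('%.2f act %.2f g %.1f fz %.1f'%(off,(bot.get_obs()['ee_pos']-AC)@(side*AN)+gx,g,f[2]-f0[2]))
        if g>2.2: break
    return pos,off,z
E
python3 - <<'E'
from h import *
st()
sgn,zg=pick([587.1,295.3,np.radians(-119)],AY-np.pi/2)
print(zg)
pos,off,z=place(1,sgn,zg)
st();s=snap('side')
fitarbor(s,AC+[0,0,30],AY,0,24,120,0)
import pickle;pickle.dump((off,z,sgn,zg),open('F.pkl','wb'))
save(s,'side3.png',(180,150,420,330),3.3)
E
```

```text
t16.6 [569.2 285.  290.2] F [-1.   0.7 -0.9] op 45.0
(np.float64(0.9599124195675177), 1)
t18.6 [590.6 300.8  29.3] F [ 0.1 -0.1  0.4] op 62.1
t19.1 [590.6 300.8  29.5] F [ 0.  -0.5  5.8] op 35.4
t19.9 [589.2 300.2 118.9] F [-0.8  0.2 -0.2] op 35.7
29.52632379318552
bed z 9.500000000000007 [-1.3 -0.5  5.8]
t23.7 [525.7 138.6  39.5] F [-1.3  0.8  5.9] op 35.5
26.50 act 26.70 g 0.5 fz 5.8
26.15 act 26.47 g 0.8 fz 5.9
25.80 act 26.14 g 1.4 fz 5.8
25.45 act 25.80 g 1.0 fz 6.1
25.10 act 25.48 g 1.2 fz 5.5
24.75 act 25.19 g 1.6 fz 5.5
24.40 act 25.15 g 3.2 fz 5.3
t27.5 [527.9 128.   39.5] F [-0.4  3.6  4.9] op 35.3
arbor 1128 [531.5  95.4  29.7] yaw 7.99 el -0.02 t [-115.4  145.9]
```

View pics/side3.png

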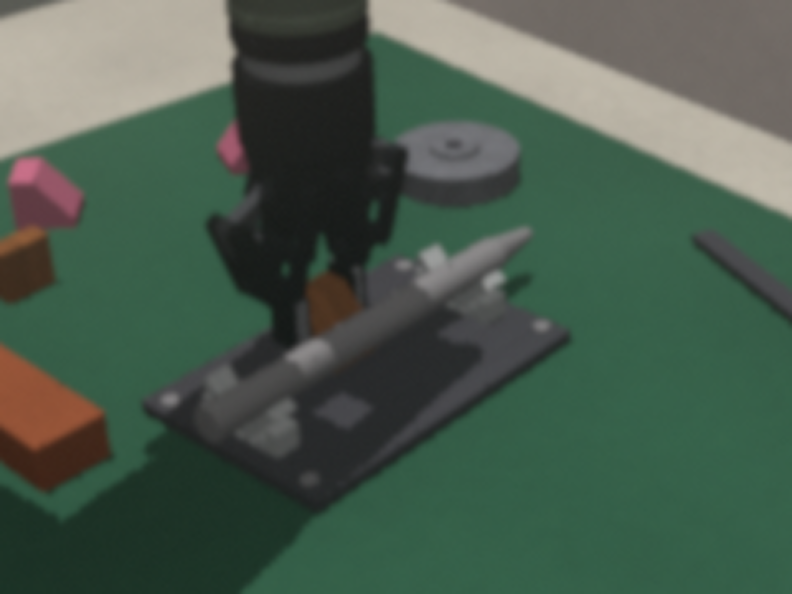

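Side view: the chock stands in the gripper on the far side, up against the arbor at about (335,310), and the arbor hasn't moved. I'll release it and do the second chock on the −y side.

```bash
python3 - <<'E'
from h import *
o=bot.get_obs();p=o['ee_pos']
bot.gripper_to(39,20);st();bot.gripper_to(50)
bot.line_to(list(p+[0,0,110]),rate=150)
s=snap('top');a=AC+24*AN
P=np.array(s['R'])@(a+[0,0,20])+s['t'];f=240/np.tan(np.radians(float(s['fov_y']))/2);uu,vv=(P[:2]/P[2]*f+[s['cx'],s['cy']]).astype(int);print(uu,vv)
sgn,zg=pick([432.8,329.5,np.radians(99)],AY+np.pi/2)
s=snap('top');p=fitchock(s,[a[0],a[1],AY-np.pi/2],(uu-30,vv-30,uu+30,vv+30),10);print('off',(np.array([*p[:2],0])-AC)@AN,(np.array([*p[:2],0])-AC)@AX)
fitarbor(s,AC+[0,0,30],AY,0,24,120,40)
pos,off,z=place(-1,sgn,zg)
st()
s=snap('side');fitarbor(s,AC+[0,0,30],AY,0,24,120,0)
E
```

```text
t27.8 [526.9 126.8  38.5] F [-1.1  1.  -0.2] op 38.7
287 247
(np.float64(0.4626106186920258), -1)
t31.0 [434.3 323.7  29. ] F [-0.4  0.1 -0.5] op 61.9
t31.5 [434.3 323.9  29.3] F [ 0.1 -0.3  6.3] op 36.0
t32.2 [433.1 323.1 119.1] F [ 0.2  0.8 -0.7] op 35.7
chock [528.6 122.2] yaw -83.6 iou 0.791 dres 1.4 flipped 13.0
off 25.354642986076367 0.5947463737381034
arbor 869 [531.5  97.   28.3] yaw 7.96 el -0.04 t [-112.9  148.2]
bed z 9.500000000000004 [-1.8 -0.6  5.9]
t36.4 [537.4  55.4  39.3] F [-1.9 -0.3  5.5] op 35.5
26.50 act 26.68 g 0.2 fz 5.8
26.15 act 26.44 g 0.4 fz 5.5
25.80 act 26.14 g 1.3 fz 5.8
25.45 act 25.79 g 1.4 fz 5.2
25.10 act 25.47 g 1.2 fz 5.8
24.75 act 25.11 g 1.1 fz 5.8
24.40 act 24.76 g 1.2 fz 5.5
24.05 act 24.39 g 0.7 fz 6.1
23.70 act 24.07 g 1.2 fz 5.8
23.35 act 23.72 g 1.7 fz 6.0
23.00 act 23.47 g 1.9 fz 6.2
22.65 act 23.43 g 2.7 fz 5.3
t41.8 [536.4  68.   39.4] F [ 1.1 -4.3  4.9] op 35.4
arbor 711 [531.5  95.5  29.9] yaw 7.97 el 0.02 t [-115.4  146.4]
```

```bash
python3 - <<'E'
from h import *
p=bot.get_obs()['ee_pos']
bot.gripper_to(39,20);bot.gripper_to(50)
bot.line_to(list(p+[0,0,110]),rate=150)
bot.move_to([470,97,260],ori(D,-AN));bot.dwell(.1);st()
w=snap('wrist');save(w,'w4.png')
f=240/np.tan(np.radians(float(w['fov_y']))/2)
for sd in(1,-1):
    a=AC+sd*24*AN;P=np.array(w['R'])@(a+[0,0,20])+w['t'];uu,vv=(P[:2]/P[2]*f+[w['cx'],w['cy']]).astype(int)
    q=fitchock(w,[a[0],a[1],AY-sd*np.pi/2],(uu-60,vv-60,uu+60,vv+60),10)
    r=np.array([*q[:2],0])-AC;print(uu,vv,'off %.1f x %.1f'%(r@AN*sd,r@AX))
fitarbor(w,AC+[0,0,30],AY,0,24,70,0)
for n in('side',):s=snap(n);fitarbor(s,AC+[0,0,30],AY,0,24,120,0);save(s,'side4.png',(210,200,370,320),5)
E
```

```text
t44.8 [470.   96.9 259.5] F [-0.6 -0.2  0.6] op 49.5
chock [529.2 121.7] yaw -81.7 iou 0.632 dres 0.8 flipped 13.6
301 130 off 24.8 x 1.2
chock [536.1  73.3] yaw 97.7 iou 0.617 dres 0.9 flipped 13.2
359 130 off 24.1 x 1.3
arbor 5339 [531.5  97.   29.5] yaw 7.98 el -0.03 t [-113.1   93.7]
arbor 1091 [531.5  95.4  29.8] yaw 8.01 el 0.03 t [-115.1  145.6]
```

View pics/w4.png

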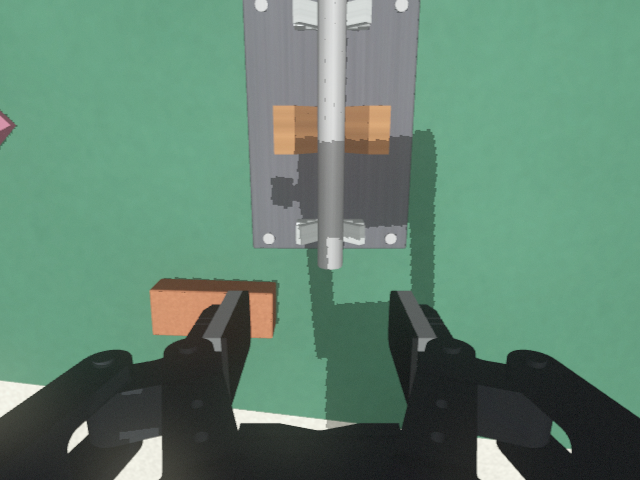

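View pics/side4.png

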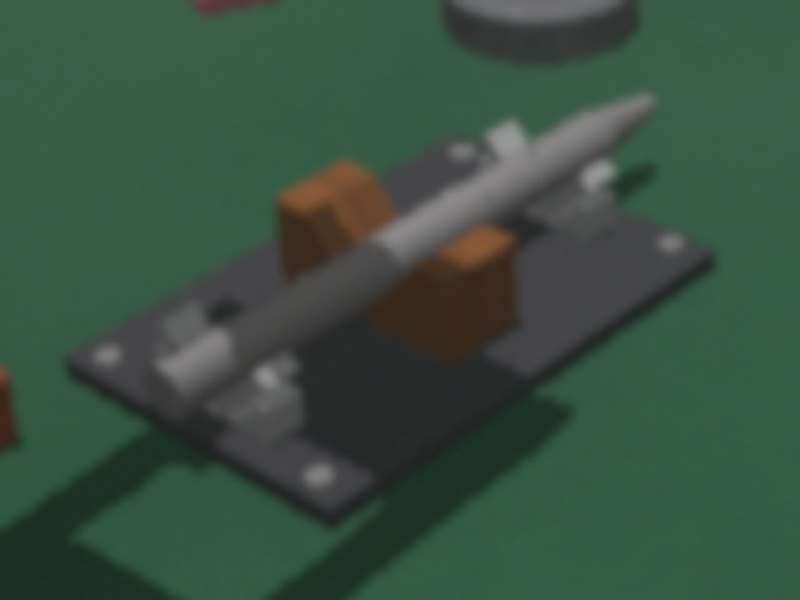

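The wrist view shows both chocks square against the arbor at (283,130) and (380,130). The side view shows them flat on the bed with the arbor seated in both notches, so I'm handing in.

```bash
python3 -c "
from h import *
bot.finish_job();print('ok')"
```

```text
the job is handed in; nothing more can be done
ok
```

The arbor is lying level in both notches of the cradle with a wooden chock snug on each side, and the job was handed in at about 45 s of the 64 s allowed. I lifted it square off the rack and lowered it until the force reading showed contact before releasing. I then slid each brown chock along the bed until it met the arbor, pressing with about 3 N.

**Last checks before handing in:**
- **Arbor:** it is level to within 0.05° and its straight part is centred between the V-blocks to about 1–2 mm. Its position did not change measurably while it was being chocked.
- **Chocks:** they stand flat and square to within about 0.5°, about 1 mm off the middle along the arbor. Their origins are 24.8 mm and 24.1 mm from the arbor's axis, against an ideal of about 24 mm. The robot let go of both and moved clear.
- **Bystanders:** I did not touch the felt wheel, file, compound bar or pink look-alikes.

**Disagreements between readings:**
- The side camera puts the arbor about 1.5 mm further to −y than the top and wrist cameras do, which is within the calibration error.
- The final image fits of the chocks overlapped only about 62–63%, because the arbor hides their toes and the crops may have caught part of the other chock. Snugness therefore rests mainly on the contact forces and the depth readings, which agreed to within 1 mm.

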